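# Finish the row on the transfer trolley, unhitch its drawbar and hold it up

### The arm

A 7-joint arm with a two-finger parallel gripper is mounted at the origin on the work surface. World frame = base frame: x ahead of the robot, y to its left, z up, the work surface at z = 0. Lengths are in mm, angles in rad, forces in N, time in s.
With the tool pointing down it reaches from about 400 to 875 mm from the base axis. Payload 19.3 kg.
Tool frame: the origin (TCP) lies at the very end of the fingers, on their centre line; the grasp point (between the pads) lies 19 mm behind it (grip_point_offset is the z of the grasp point in the tool frame, in mm); z points along the fingers, x is the direction in which the jaws open and shut, and the axes are right-handed (so a half turn about z gives the same grasp; the last joint's range is limited). The gripper opens to 85 mm and grips with 20 to 120 N. Pads are 22 mm wide; open, the fingers measure 114 mm over their backs; the gripper's body (76 mm by 85 mm) begins 54 mm behind the grasp point. The pads swing forward as they close: fully open they stand 13 mm farther back than shut.
Start: joints at [-1.409, 0.521, -0.036, 1.599, 0.021, 1.021, -0.113], TCP at [143.601, 608.271, 231.291] pointing down, gripper open.
Joint ranges: [-2.91, 2.91], [-0.3, 2.13], [-1.5, 1.42], [0.17, 2.43], [-1.26, 4.41], [0.16, 1.93], [-2.52, 2.52]. Speed limits (rad/s): [1.89, 1.89, 2.39, 2.39, 3.01, 3.01, 3.01].

### API

Orientations are given as a 3x3 rotation matrix whose columns are the frame's x, y, z axes.
In Python, from workcell import movep, movel, goto_joints, open_gripper, clamp, wait, inverse_kinematics, read_state, camera, PlanningError, finish_job, grip_point_offset gives the robot as it stands. Calls block until the motion is done:
- movep(position, orientation): joint-space move of the TCP to a pose.
- movel(position, frame=None, max_speed=150, guard=None): straight line of the TCP; frame=None keeps the orientation; max_speed is the mean speed in mm/s. With guard (N) it stops when the force on the tool has changed by that much, and returns True; else False.
- goto_joints(angles): joint-space move.
- open_gripper() and clamp(): open the fingers fully, or close them until they stop; the grip force is fixed at half the most.
- wait(seconds).
- inverse_kinematics(position, orientation): joint angles nearest the present ones, or None.
- read_state(): the state.
- camera(name): name is "scene" or "top" or "wrist"; returns a dict with "image" (384x512x3 uint8, blue, green, red), "range_z" (384x512 float32, mm along the optical axis (not along the pixel's ray), 0 where there is no reading), "fx", "fy", "cx", "cy" (pixels), "cam_to_world" (4x4, takes a point from camera to world coordinates). Camera axes: x right, y up, looking along -z (the intrinsics and any distortion apply to the point x, -y, -z); pixel columns grow to the right and rows downward; lengths in mm; the calibration is good to about 2 mm. The wrist camera is an equidistant fisheye: a pixel r from the principal point sees the ray r / f radians off the axis. A picture is of the moment at which its call begins.
A pose or a line that the arm cannot do raises PlanningError and nothing moves.
- finish_job(): hands the job in, once; it reports no verdict.
The state is a dict: "time": time; "qpos": joint angles; "qvel": joint speeds; "joint_efforts": joint torques, N m; "eef_pos": TCP position; "tool_rot": TCP orientation; "ft_force": force on the tool from outside, world axes, zero at the start; "torque": the same for the moment, N m; "finger_gap": finger opening in mm.
Only numpy, scipy, OpenCV 4.12 (cv2) and the standard library are available. Lean on these libraries where they do the work, as an engineer would, in place of code of your own. Each camera call takes 0.05 s, during which the arm holds its last target. There are 200 camera calls.

### The job

Get the docked trolley ready to leave: stand the two loose wooden blanks upright on its deck, in the track between the two low strips, close together with the blank already there (gaps under about 10 mm), squared up as one neat row of three. Then pull the knob of the hitch latch sideways against its spring, lift the drawbar's coupler off the ball, and finish while still holding it raised in the gripper, about 80 mm above where it sat (do not put it down or let go). Leave the other things on the bench where they are.

Things in the scene. Friction and masses are not known exactly. Their poses are not given: they have to be found in the camera images.
- trolley: low plywood trolley (with its ball mount), chocked: does not move. Origin at bench level, in the middle of the end from which the drawbar comes; +y runs along the deck (the drawbar points to -y), +x to the side away from the robot. Deck 130 (x) by 240 (y from 0 to 240), its top 52 above the bench.
- track (a point): fixed point: centre of the deck's top, x=0, y=120, 52 above the bench. The track for the row runs through it along the trolley's y, between two wooden strips on the deck, 6 high, with inner faces at x=-31 and x=+31. Blanks stand on the deck between the strips, on the line x=0.
- blank_a: loose blank of reddish wood, square 45 x 45, 80 tall, 0.12 kg, standing upright on the bench in front of the trolley (towards the robot). Origin at the centre of its underside, z up, x and y square to its sides. May be turned.
- blank_b: loose blank just like blank_a, standing on the bench off the +y end of the trolley. May be turned.
- blank_c: blank just like blank_a, already standing in the track on the trolley, somewhere near the middle of the deck, nearly square to it. The other two go on either side of it, or both on one side where there is room.
- drawbar: grey steel drawbar with its coupler and latch, 0.85 kg in all (may vary by a third; 5 to 9 N to lift at the coupler). Origin on its hinge, axes as the trolley's when hitched (level). Runs along its -y; bar 26 wide, 12 thick. Swings up about the trolley's x through the hinge by up to 0.9 rad, and falls back by its weight. While the latch is shut it cannot be lifted.
- coupler (a point): middle of the coupler, a cup 48 across and 40 high at the drawbar's end: this point moves with the drawbar and is at the ball's centre as hitched (70 above the bench), 180 from the hinge along -y and 10 below it; the cup goes from 10 below it to 30 above it.
- hinge (a point): fixed point: middle of the drawbar's hinge, 80 above the bench, at x=0, y=-10 of the trolley.
- ball (a point): fixed point: centre of the ball (30 across), 70 above the bench, at x=0, y=-190 of the trolley.
- latch (a joint): travel of the spring latch (m): 0 shut, grows as its knob is pulled sideways, away from the coupler along the trolley's -x (towards the robot); stop at 0.022. The coupler is free of the ball from about 0.013; pull about 0.018. Spring: 4 N shut, 12 N at the stop; shuts by itself when let go, and may shut again once the coupler is up.
- knob (a point): grip point on the axis of the latch's knob: an upright black cylinder 24 across, from 18 below this point to 14 above it, on a thin post; 62 to the -x side of the coupler's middle, 120 above the bench as hitched, free all round (coupler top 20 lower). Pinch, pull and lift in one grasp; with fingers on its +x and -x sides it turns between them as the drawbar swings and tilts it.
- offcut: dark offcut, 60 x 35 x 20, lying on the bench in front of the trolley; to be left alone. Sizes in mm; origin at the bench, under it.
- glue: glue bottle, 58 across, 170 tall, behind the trolley; to be left alone. Sizes in mm; origin at the bench, under it.
- jar: glass jar with steel cap, 68 across, 80 tall, on the right; to be left alone. Sizes in mm; origin at the bench, under it.
- mallet: small mallet, lying on the right, near the robot; to be left alone. Sizes in mm; origin at the bench, under it.
- screwdriver: screwdriver with red handle, lying behind the trolley; to be left alone. Sizes in mm; origin at the bench, under it.
- square: try square, stock 22 x 100 x 18, blade 150 long, lying on the left at the back; to be left alone. Sizes in mm; origin at the bench, under it.
- brush: brush lying on the right at the back; to be left alone. Sizes in mm; origin at the bench, under it.

How it is judged (in metres and radians):
On the way, in this order (a step that is already met when the one before it is completed fails the run):
1. the three blanks stand as one close row in the trolley's track, let go (x of blank_a in the frame of trolley between -0.011 and 0.011 m and z of blank_a in the frame of trolley between 0.048 and 0.058 m and y of blank_a in the frame of trolley between 0.018 and 0.222 m and angle between each of blank_a, blank_b, blank_c's own z axis and vertical below 0.1 rad and (angle between the x axis of blank_a and the x axis of trolley, either way round below 0.18 rad or angle between the x axis of blank_a and the y axis of trolley, either way round below 0.18 rad) and contact force between the fingers and blank_a below 0.1 N and linear speed of each of blank_a, blank_b, blank_c below 0.02 m/s and x of blank_b in the frame of trolley between -0.011 and 0.011 m and z of blank_b in the frame of trolley between 0.048 and 0.058 m and y of blank_b in the frame of trolley between 0.018 and 0.222 m and (angle between the x axis of blank_b and the x axis of trolley, either way round below 0.18 rad or angle between the x axis of blank_b and the y axis of trolley, either way round below 0.18 rad) and contact force between the fingers and blank_b below 0.1 N and x of blank_c in the frame of trolley between -0.011 and 0.011 m and z of blank_c in the frame of trolley between 0.048 and 0.058 m and y of blank_c in the frame of trolley between 0.018 and 0.222 m and (angle between the x axis of blank_c and the x axis of trolley, either way round below 0.18 rad or angle between the x axis of blank_c and the y axis of trolley, either way round below 0.18 rad) and contact force between the fingers and blank_c below 0.1 N and distance between blank_a and blank_b below 0.118 m and distance between each of blank_a, blank_b and blank_c below 0.118 m), for 0.2 s.
2. the latch is pulled open while the coupler still sits on the ball (value of joint latch above 0.012 m and z of coupler in the frame of ball below 0.01 m), for 0.05 s.
At the end, for the whole second after the job is handed in: Blanks upright on the deck, let go, within 11 mm of the track line, square to it within 0.18 rad, outer centres at most 118 mm apart; the fingers hold drawbar, coupler or latch (over 1 N), still, coupler 55 to 115 mm above its hitched height, propped on none of the loose things (all of step 1 and z of coupler in the frame of ball between 0.055 and 0.115 m and contact force between the fingers and drawbar above 1 N and angular speed of drawbar below 0.1 rad/s and contact force between each of blank_a, blank_b, blank_c, offcut, glue, jar, mallet, screwdriver, square, brush and drawbar below 0.1 N); the arm keeps its last pose, push and grip.
It fails at once if a bystander is moved by more than 30 mm (distance of any of offcut, glue, jar, mallet, screwdriver, square, brush from where it was at the start of the episode above 0.03 m).
It also fails if it takes over 58 s, if anything falls off the work surface, if the arm or the gripper's body presses on something with over 40 N, if the wrist force passes 120 N, or if a joint passes its speed limit or range.

## Working session

There is one attempt and no reset: what is moved stays moved. The work goes in short steps, each a Python script; the robot and the scene stay as the last script left them, time stands still between calls to the robot, and variables do not carry over. Pictures are saved under pics/ and viewed, about 8 in all and at most 12, crops included, and the job is handed in when it is done.

```bash
mkdir -p pics; ls; python3 - <<'E'
from workcell import *
import cv2,numpy as np,pickle
d={n:camera(n) for n in("scene","top")}
pickle.dump(d,open('v0.pkl','wb'))
for n in d: cv2.imwrite(f'pics/{n}0.png',d[n]['image']); print(n,d[n]['fx'],d[n]['cx'],d[n]['cam_to_world'].round(3).tolist())
s=read_state();print(s['time'],s['tool_rot'],s['finger_gap'],grip_point_offset)
E
```

```text
pics
scene 398.1741890167345 242.81656579267272 [[0.505, -0.68, 0.532, 1427.408], [0.863, 0.389, -0.322, -504.964], [0.012, 0.622, 0.783, 1293.691], [0.0, 0.0, 0.0, 1.0]]
top 382.4858102668309 258.1604743503427 [[-0.004, 0.999, -0.046, 547.231], [-1.0, -0.004, 0.001, 2.525], [0.0, 0.046, 0.999, 1282.007], [0.0, 0.0, 0.0, 1.0]]
0.1 [[ 2.29680666e-01  9.73266032e-01 -1.47613108e-04]
 [ 9.73265565e-01 -2.29680700e-01 -9.57417243e-04]
 [-9.65725564e-04  7.62334744e-05 -9.99999531e-01]] 85.3090837269267 -18.700000000000003
```

View pics/top0.png

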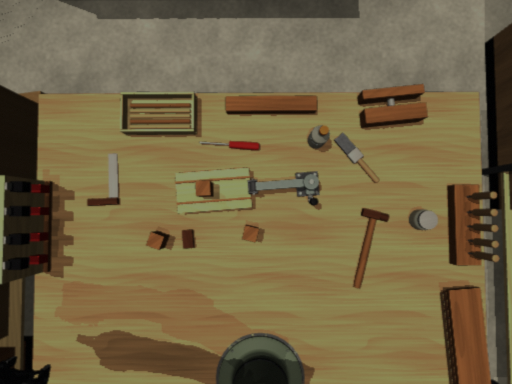

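View pics/scene0.png

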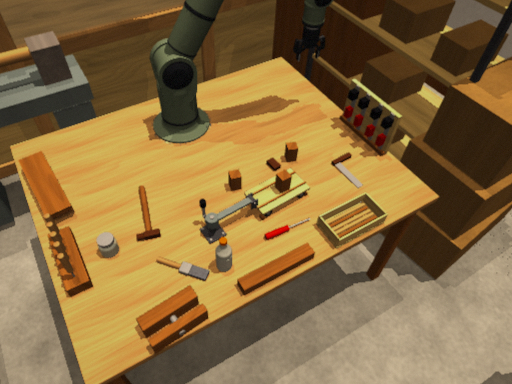

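The top view shows the trolley at about (214,190) px with blank_c at (204,188). The loose blanks are at (158,240) and (252,233), the coupler at (311,182), the knob at (313,202) and the offcut at (188,238). Trolley +y points image-left, which is world +y.

```bash
cat > h.py <<'E'
import numpy as np,cv2,pickle
def cloud(c):
    h,w=c['range_z'].shape; u,v=np.meshgrid(np.arange(w),np.arange(h)); z=c['range_z']
    a,b=(u-c['cx'])/c['fx'],(v-c['cy'])/c['fy']
    P=np.stack([a*z,-b*z,-z],-1)
    M=c['cam_to_world']; Q=P@M[:3,:3].T+M[:3,3]; Q[z==0]=np.nan; return Q
def blobs(Q,m,minn=15):
    n,l,st,_=cv2.connectedComponentsWithStats(m.astype(np.uint8))
    for i in range(1,n):
        if st[i,4]<minn: continue
        p=Q[l==i]; r=cv2.minAreaRect(p[:,:2].astype(np.float32))
        print(st[i,:5].tolist(),'mean',p.mean(0).round(1),'rect',np.round(r[0],1),np.round(r[1],1),round(r[2],1))
E
python3 - <<'E'
from h import *
d=pickle.load(open('v0.pkl','rb'))
for n in('top','scene'):
    Q=cloud(d[n]); x,y,z=Q[...,0],Q[...,1],Q[...,2]
    reg=(x>380)&(x<720)&(y>-250)&(y<420)
    print(n,'bench z',np.nanmedian(z[(x>350)&(x<420)&(y>-100)&(y<100)]))
    for nm,lo,hi in(('80',74,86),('deck',45,64),('132',124,138),('knobtop/coupler',94,110),('offcut',14,26),('>150',150,180)): print(nm); blobs(Q,reg&(z>lo)&(z<hi))
E
```

```text
top bench z -0.45484854923927287
80
[279, 180, 8, 5, 17] mean [637.  -73.4  84.8] rect [637.4 -72.8] [10.7 23.8] 30.7
[288, 181, 8, 6, 17] mean [ 633.4 -102.8   85.2] rect [ 634.6 -102.1] [17.6 17. ] 53.3
[242, 225, 17, 17, 205] mean [475.6  27.1  79.5] rect [475.9  26.8] [44.9 44.4] 75.8
[146, 232, 19, 18, 214] mean [454.6 325.2  79.3] rect [454.6 325.8] [46.1 45.4] 69.9
deck
[175, 167, 77, 46, 2691] mean [613.2 144.2  52.2] rect [614.1 146.6] [130.2 240. ] 4.3
[306, 189, 9, 14, 67] mean [ 600.9 -164.3   55.8] rect [ 594.1 -164.4] [25.9 41.6] 89.5
[153, 231, 14, 18, 29] mean [461.1 310.8  54.6] rect [461.5 311.5] [59.6 27.2] 24.5
132
[196, 181, 15, 15, 224] mean [615.  168.  131.3] rect [615.2 167.9] [43.2 42.6] 90.0
[311, 197, 8, 8, 47] mean [ 574.8 -166.6  133.1] rect [ 574.6 -166.4] [19.8 21.6] 58.5
knobtop/coupler
[304, 174, 15, 15, 179] mean [ 636.9 -161.9  100.1] rect [ 637.6 -162.1] [44.1 43.8] 89.4
offcut
[182, 229, 12, 20, 192] mean [455.3 234.   19.4] rect [455.3 234.1] [59.6 34.7] 5.5
>150
scene bench z -0.19131080775741793
80
[286, 141, 12, 9, 78] mean [454.6 326.4  79.5
[... 734 characters left out ...]
 169, 15, 13, 115] mean [616.6 168.4 130.6] rect [616.5 169.8] [46.8 47.2] 88.7
[199, 198, 7, 7, 31] mean [ 574.9 -165.7  131.5] rect [ 571.9 -165.5] [22.2 25. ] 86.1
knobtop/coupler
[275, 177, 16, 10, 40] mean [627.2 160.5 102.5] rect [626.5 159. ] [61.3 34.2] 46.4
[205, 212, 13, 12, 116] mean [ 637.2 -161.5  100.1] rect [ 637.2 -161.4] [44.3 51.6] 62.2
offcut
[284, 152, 13, 9, 30] mean [465.6 315.9  19.6] rect [461.1 313.7] [62.6 30.3] 25.3
[266, 157, 15, 12, 83] mean [455.9 234.1  19.3] rect [456.2 234.2] [62.9 40.1] 4.3
[228, 180, 13, 9, 29] mean [487.5  19.2  19.6] rect [483.1  15.8] [58.6 31.3] 33.9
[261, 210, 11, 8, 22] mean [675.3  57.9  18.9] rect [677.3  60.7] [46.7 14.3] 83.4
>150
```

```bash
cat > g.py <<'E'
import numpy as np
from workcell import *
def R(deg):
    c,s=np.cos(np.radians(deg)),np.sin(np.radians(deg)); return np.array([[c,s,0],[s,-c,0],[0,0,-1.]])
TY=4.3; ex=np.array([np.cos(np.radians(TY)),np.sin(np.radians(TY)),0]); ey=np.array([-ex[1],ex[0],0])
C=np.array([614.1,146.6,0])            # track point, plan
BC=np.array([615.2,168,0]); sc=(BC-C)@ey # blank_c along the track
P={'b':(454.6,325.6,-20.1,sc+51),'a':(475.8,27.1,-14.2,sc-51)}
K=np.array([575.0,-166.5,104])          # TCP for knob grasp
E
python3 - <<'E'
from g import *
print(sc,(BC-C)@ex)
for off in(0,180):
  for k,(x,y,w,s) in P.items():
    t=C+s*ey
    for nm,p,a in(('pick',[x,y,36],w),('up',[x,y,150],w),('over',[t[0],t[1],200],TY),('place',[t[0],t[1],89],TY)):
      q=inverse_kinematics(np.array(p),R(a+off)); print(off,k,nm,np.round(p,0),None if q is None else np.round(q,2))
  for p in(K,K+[0,0,80],K-18*ex,K-18*ex+36*ey+[0,0,76]):
    q=inverse_kinematics(p,R(TY+off)); print(off,'knob',None if q is None else np.round(q,2))
E
```

```text
21.25728525792852 2.701448400961063
0 b pick [455. 326.  36.] [-0.92  0.73  0.27  1.92 -0.35  0.55 -0.76]
0 b up [455. 326. 150.] [-1.    0.55  0.39  1.87 -0.29  0.78 -0.81]
0 b over [609. 219. 200.] [-0.72  0.63  0.44  1.59 -0.31  0.99 -0.11]
0 b place [609. 219.  89.] [-0.66  0.76  0.35  1.66 -0.34  0.79 -0.08]
0 a pick [476.  27.  36.] [-0.38  0.65  0.27  2.13 -0.41  0.41 -0.04]
0 a up [476.  27. 150.] [-0.57  0.46  0.51  2.08 -0.35  0.69 -0.08]
0 a over [616. 117. 200.] [-0.64  0.62  0.55  1.65 -0.37  0.98  0.12]
0 a place [616. 117.  89.] [-0.56  0.75  0.43  1.72 -0.42  0.77  0.15]
0 knob [-0.22  0.74  0.61  1.8  -0.57  0.79  0.76]
0 knob [-0.38  0.72  0.89  1.75 -0.65  1.    0.84]
0 knob [-0.24  0.73  0.65  1.84 -0.61  0.78  0.81]
0 knob [-0.4   0.63  0.79  1.83 -0.56  0.92  0.72]
180 b pick [455. 326.  36.] [-0.52  0.71 -0.29  1.89  0.35  0.59  1.75]
180 b up [455. 326. 150.] [-0.51  0.53 -0.3   1.84  0.21  0.8   1.87]
180 b over [609. 219. 200.] [ 0.26  0.92 -1.28  1.53  0.89  1.36  2.12]
180 b place [609. 219.  89.] [-0.19  0.75 -0.38  1.63  0.35  0.83  2.5 ]
180 a pick [476.  27.  36.] [ 0.    0.63 -0.24  2.11  0.33  0.44  2.4 ]
180 a up [476.  27. 150.] [ 0.71  0.74 -1.27  2.02  0.84  1.05  1.92]
180 a over [616. 117. 200.] [ 0.44  0.89 -1.28  1.59  0.87  1.33  2.27]
180 a place [616. 117.  89.] [ 0.44  1.08 -1.28  1.66  1.08  1.27  2.15]
180 knob [-0.49  1.08  1.22  1.81 -1.13  1.15 -1.93]
180 knob [-0.5   0.92  1.22  1.75 -0.94  1.18 -2.06]
180 knob [-0.5   1.06  1.22  1.85 -1.13  1.13 -1.9 ]
180 knob [-0.58  0.88  1.22  1.83 -0.93  1.14 -2.09]
```

```bash
cat >> g.py <<'E'
def pickplace(k):
    x,y,w,s=P[k]; t=C+s*ey+1*ex
    movep([x,y,150],R(w)); movel([x,y,36],max_speed=150)
    clamp(); print('gap',read_state()['finger_gap'])
    movel([x,y,150]); movep([t[0],t[1],190],R(TY)); movel([t[0],t[1],100],max_speed=150)
    print('hit',movel([t[0],t[1],88.7],max_speed=40,guard=6),read_state()['eef_pos'])
    print('gap',read_state()['finger_gap']); open_gripper(); movel([t[0],t[1],210])
    print('t',read_state()['time'])
E
python3 - <<'E'
from g import *; from h import *
pickplace('b')
for n in('top','wrist'): 
    c=camera(n); cv2.imwrite(f'pics/{n}1.png',c['image']); pickle.dump(c,open(f'{n}1.pkl','wb'))
E
```

```text
gap 44.38049941568444
hit True [609.82487706 218.88529055  88.67890272]
gap 44.5822340797298
t 7.2917
```

View pics/wrist1.png

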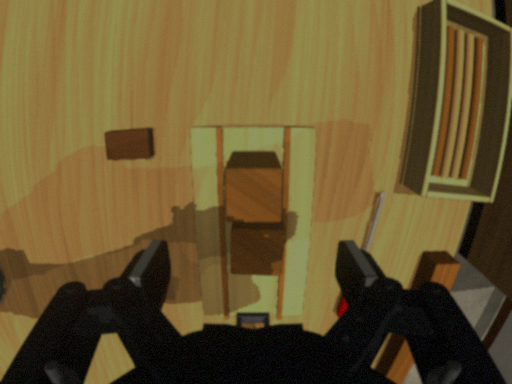

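The wrist view shows two blanks upright between the strips: the placed one at about (252,190) and blank_c at (257,248). Both are square, with a small gap between them. I'll place the second blank next.

```bash
python3 - <<'E'
from g import *; from h import *
pickplace('a')
p=C+(sc-51)*ey; movep([540,-60,230],R(TY))
c=camera('top'); Q=cloud(c); x,y,z=Q[...,0],Q[...,1],Q[...,2]
cv2.imwrite('pics/top2.png',cv2.resize(c['image'][130:260,120:380],None,fx=3,fy=3,interpolation=cv2.INTER_CUBIC))
m=(x>540)&(x<690)&(y>20)&(y<280)&(z>124)&(z<138)
blobs(Q,m); q=Q[m]-C; s,l=q@ey,q@ex
print('along',s.min(),s.max(),'centres x',[round(float(l[(s>sc+o-20)&(s<sc+o+20)].mean()),1) for o in(-51,0,51)])
print(np.histogram(s,np.arange(-60,110,6)))
c=camera('scene'); cv2.imwrite('pics/scene2.png',cv2.resize(c['image'][120:260,150:350],None,fx=4,fy=4,interpolation=cv2.INTER_CUBIC))
Q=cloud(c); k=(Q[...,0]>550)&(Q[...,0]<610)&(Q[...,1]<-130)&(Q[...,1]>-200)&(Q[...,2]>124)&(Q[...,2]<140); blobs(Q,k)
print(read_state()['time'])
E
```

```text
gap 44.57819968935808
hit True [617.50662202 117.17548913  88.6673737 ]
gap 44.48737940430062
t 13.9
[196, 181, 15, 15, 224] mean [615.1 168.  131.3] rect [615.2 168.3] [42.5 43.4] 0.1
[213, 180, 16, 16, 223] mean [616.7 116.5 131.5] rect [616.8 116.4] [45.  44.6] 3.7
[179, 183, 16, 16, 222] mean [608.9 218.6 131.2] rect [609. 219.] [44.7 44.7] 4.2
along -52.8429461682418 94.97684236494881 centres x [0.4, 2.5, 0.3]
(array([ 0, 22, 31, 29, 31, 30, 30, 30, 20,  6, 31, 28, 32, 27, 30, 32, 30,
        8, 23, 29, 31, 27, 28, 32, 27, 25,  0,  0]), array([-60, -54, -48, -42, -36, -30, -24, -18, -12,  -6,   0,   6,  12,
        18,  24,  30,  36,  42,  48,  54,  60,  66,  72,  78,  84,  90,
        96, 102, 108]))
[199, 198, 7, 7, 34] mean [ 575.8 -165.4  132.1] rect [ 576.  -164.6] [22.4 21.8] 11.0
14.8
```

View pics/scene2.png

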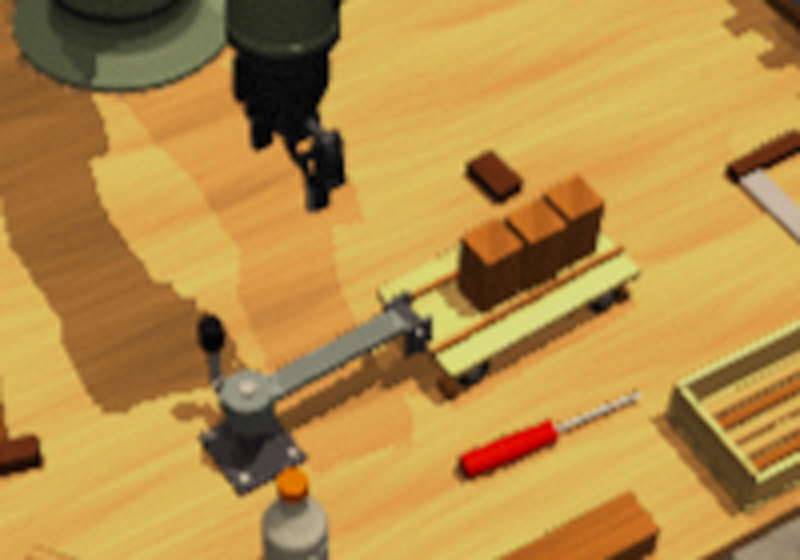

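View pics/top2.png

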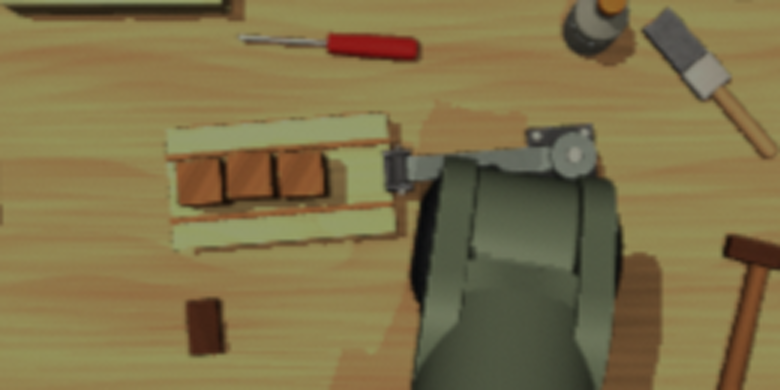

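The three blanks are upright with pitch about 51 mm, x offsets of 0.4, 2.5 and 0.3 mm, and clear gaps of about 6 mm. blank_c is still about 4° off square, so I'll nip it square in place and then go to the knob.

```bash
python3 - <<'E'
from g import *; from h import *
t=C+sc*ey+0.8*ex
movep([*t[:2],200],R(TY)); movel([*t[:2],90]); clamp(); print('gap',read_state()['finger_gap']); open_gripper(); movel([*t[:2],210])
K=np.array([575.3,-166.3,104])
movep(K+[0,0,90],R(TY))
c=camera('top'); Q=cloud(c); x,y,z=Q[...,0],Q[...,1],Q[...,2]
blobs(Q,(x>540)&(x<690)&(y>20)&(y<280)&(z>124)&(z<138))
c=camera('wrist'); cv2.imwrite('pics/wrist3.png',c['image'])
movel(K); f0=read_state()['ft_force']; clamp(); s=read_state(); print('knob gap',s['finger_gap'],s['ft_force']-f0)
c=camera('scene'); cv2.imwrite('pics/scene3.png',cv2.resize(c['image'][150:260,150:310],None,fx=4,fy=4,interpolation=cv2.INTER_CUBIC))
print(s['time'],s['eef_pos'])
E
```

```text
gap 44.178606076480634
[196, 181, 16, 16, 225] mean [612.7 167.9 131.4] rect [613.1 167.9] [44.8 44.8] 3.1
[213, 180, 16, 16, 222] mean [616.8 116.6 131.6] rect [616.9 116.7] [44.8 44.7] 4.4
[179, 183, 16, 16, 227] mean [608.7 218.3 131.3] rect [609.1 218.9] [44.7 45.4] 4.4
knob gap 22.23324647440881 [-1.14112828 -0.98801137  4.29005888]
21.25 [ 575.45437853 -166.29776425  104.391964  ]
```

View pics/scene3.png

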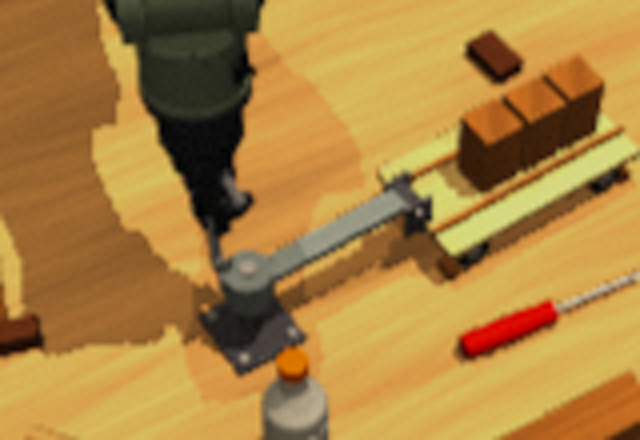

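View pics/wrist3.png

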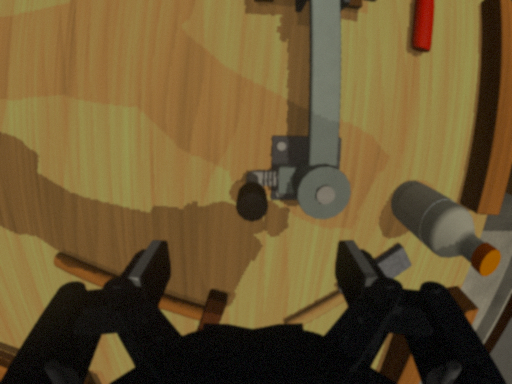

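The knob is gripped: gap 22 mm, and the scene view shows the fingers at about (215,245) px beside the coupler. The row is now square. Next I pull and check the spring force.

```bash
python3 - <<'E'
from g import *
p0=read_state()['eef_pos']; f0=read_state()['ft_force']; p0[2]=104.4
for d in(9,18.5):
    movel(p0-d*ex,max_speed=30); wait(.15); s=read_state(); df=s['ft_force']-f0
    print(d,'F ex,ey,z',df@ex,df@ey,df[2],s['finger_gap'],s['eef_pos'],s['time'])
E
```

```text
9 F ex,ey,z 7.53391281694805 -0.05457496664512766 -8.900886337865298 22.397099206119325 [ 567.28236989 -166.92087115  104.53758619] 21.9
18.5 F ex,ey,z 12.037529010842217 0.5716901169176011 -11.206024236031002 22.25256678705739 [ 558.35775824 -167.52875236  104.65041094] 22.5167
```

```bash
python3 - <<'E'
from g import *; from h import *
p0=read_state()['eef_pos']
for th in np.linspace(0,.46,8)[1:]:
    dy=180*(1-np.cos(th))+40*np.sin(th); dz=180*np.sin(th)+40*(np.cos(th)-1)
    movel(p0+dy*ey+[0,0,dz],max_speed=60)
    s=read_state(); print(round(th,2),s['ft_force'].round(1),round(s['finger_gap'],1),s['eef_pos'].round(1))
wait(.5)
c=camera('scene'); cv2.imwrite('pics/scene4.png',cv2.resize(c['image'][130:260,150:330],None,fx=4,fy=4,interpolation=cv2.INTER_CUBIC))
Q=cloud(c)-C; l,t,z=Q@ex,Q@ey,Q[...,2]
m=(abs(l)<9)&(t<-150)&(t>-280)&(z>90)
for lo in range(-280,-150,20):
    k=m&(t>=lo)&(t<lo+20)
    if k.any(): print(lo,k.sum(),np.median(z[k]).round(1),z[k].max().round(1))
s=read_state(); print(s['time'],s['ft_force'],s['finger_gap'])
E
```

```text
0.07 [ 8.8  2.2 -7.3] 22.3 [ 559.4 -164.   116.7]
0.13 [10.   3.1 -7.7] 22.3 [ 559.1 -159.8  128.1]
0.2 [ 8.8  4.6 -8.3] 22.4 [ 558.7 -155.   139.3]
0.26 [  9.5   5.9 -10.6] 22.3 [ 558.1 -149.8  150. ]
0.33 [ 9.3  4.3 -9.9] 22.6 [ 557.6 -143.8  160.5]
0.39 [ 9.7  4.5 -8.9] 22.5 [ 557.1 -137.2  170.6]
0.46 [  9.4   4.8 -10.5] 22.3 [ 556.6 -129.9  180.3]
-280 17 169.2 176.5
-260 19 144.1 528.5
-240 21 136.2 144.4
-220 15 128.7 135.3
-200 19 118.6 126.2
-180 16 108.6 116.2
-160 7 100.7 104.1
25.525 [  9.12607008   5.6468527  -10.86315062] 22.149327096324704
```

View pics/scene4.png

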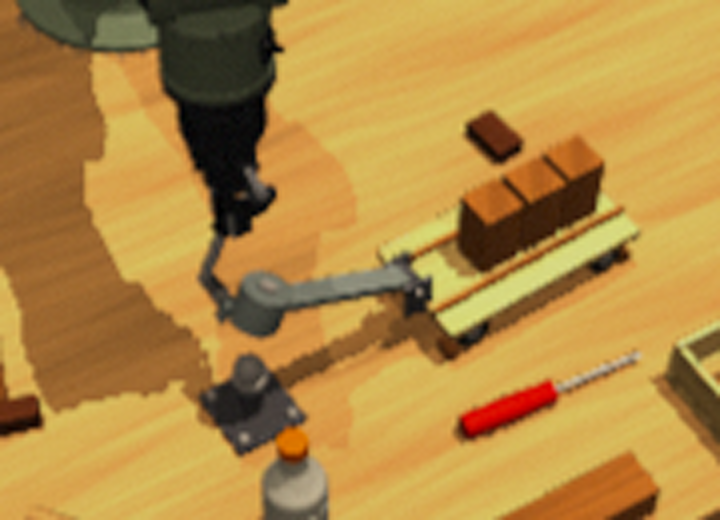

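The view shows the coupler at about (258,300) px, clear above the ball at (250,375), with the knob still in the fingers. The bar's slope gives about 0.45 rad, so a lift of about 78 mm. The row stands undisturbed, so I'm handing in.

```bash
python3 -c "
from workcell import *
print(read_state()['time'],abs(read_state()['qvel']).max()); finish_job()"
```

```text
25.525 0.0021638965786222155
the job is handed in; nothing more can be done
```

The job is handed in at 25.5 s of the 58 s allowed. The three blanks stand in one row on the deck, and the gripper is holding the coupler raised by the latch knob.

- **Row:** I stood both loose blanks on either side of blank_c, then nipped blank_c between the fingers to square it, since it was about 4° off. The last top-view measurement showed centres about 51 mm apart, so about 102 mm between the outer two. All three are within about 1 mm of the track line and 1–2° of square, with gaps of about 6 mm.
- **Latch:** I gripped the knob and pulled it about 17–18 mm sideways with the coupler still on the ball. The side force rose to 12 N, about what the spring should give and slightly above its stated rate.
- **Lift:** I raised the drawbar along its arc to 0.46 rad. The bar's slope in the scene view read about 0.45 rad, which puts the coupler about 78 mm up, clear of the ball. The grip was steady at a 22 mm gap, with 11 N vertical load and the arm still.
- **Discrepancies:** The vertical force had already reached −11 N during the sideways pull, before any lifting, so it does not cleanly measure the drawbar's weight. The knob's closed gap read 22 mm, against its stated 24 mm. Neither affected the result.
- **Bystanders:** The offcut, screwdriver and glue bottle look undisturbed in the last picture. I did not measure their positions again or re-check the other bystanders.

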